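Press the lids home on three spice jars under the bench press

TASK

Close the three spice jars with the lid press: step the sliding carrier by its black handle so that each jar in turn, red lid first, then white, then blue, stands centred under the plunger, and push the plunger's black cap down until that lid is fully home, pressing by feel because the jars differ in height and the glass cracks if forced. Press lids only with the plunger, let it spring back up each time, and leave the other things on the table where they are.

Things in the scene. Friction and masses are not known exactly. Their poses are not given: they have to be found in the camera images.
- station: the lid press: plywood base 320 x 310 mm and 15 mm thick, with a green column 40 x 50 mm standing 172 mm behind the plunger axis and a green arm from it, 36 mm wide, 175 to 207 mm above the table, ending in a collar of 48 mm diameter around the plunger. Origin on the table directly below the plunger axis; x points from the handle side to the column, y along the lower slide, z up. It does not move.
- pointer (a point): point on the table directly below the fixed plunger axis: each jar's axis must stand over it when pressed
- slide_x (a joint): upper slide of the carrier along the station's x, -0.045 to 0.045 m; stiff, stays where it is left (about 2 N to move)
- slide_y (a joint): lower slide of the carrier along the station's y, -0.07 to 0.07 m; stiff, stays where it is left (about 2 N to move)
- handle (a point): centre of the top of the carrier's handle, an upright black post of 28 mm diameter whose top is 125 mm above the table, free for 70 mm below; 125 mm in front (station -x) of the carrier's centre. It moves with both slides.
- rack: wooden jar block 140 x 180 mm on the carrier, 23 mm thick, its top 76 mm above the table, with the three jars and lids standing in it (all told as one). Origin: centre of its underside, axes as the station's. Not to be pushed by the fingers.
- jar_red (a point): point on the jar's axis at the top face of the rack, jar with the red lid (glass 50 mm diameter, lid 54 mm diameter). Moves with the carrier. The lid's top when home is somewhere between 124 and 136 mm above the table, different for every jar and not measured.
- jar_white (a point): point on the jar's axis at the top face of the rack, jar with the white lid (glass 50 mm diameter, lid 54 mm diameter). Moves with the carrier. The lid's top when home is somewhere between 124 and 136 mm above the table, different for every jar and not measured.
- jar_blue (a point): point on the jar's axis at the top face of the rack, jar with the blue lid (glass 50 mm diameter, lid 54 mm diameter). Moves with the carrier. The lid's top when home is somewhere between 124 and 136 mm above the table, different for every jar and not measured.
- lid_red (a joint): how far the red lid stands proud of its home position, m: 0 fully home, starts 0.005 to 0.010. Takes about 8 N to push down and stays where pushed; under 0.002 counts as home.
- lid_white (a joint): how far the white lid stands proud of its home position, m: 0 fully home, starts 0.005 to 0.010. Takes about 8 N to push down and stays where pushed; under 0.002 counts as home.
- lid_blue (a joint): how far the blue lid stands proud of its home position, m: 0 fully home, starts 0.005 to 0.010. Takes about 8 N to push down and stays where pushed; under 0.002 counts as home.
- press_cap (a point): centre of the top of the plunger's black mushroom cap, 60 mm diameter, 12 mm thick, 275 mm above the table at rest; it travels 52 mm straight down against a light return spring (3 to 4 N) and rises again when let go
- press_nose: rubber-faced lower end of the plunger, 24 mm diameter; origin at the centre of its lower face, 160 mm above the table at rest. It is sprung against the plunger with 2.5 N preload and 2.5 N per mm over 10 mm: a lid is driven at about 8 N and the glass cracks at 22 N on the nose.
- sugar_bowl: red plastic sugar bowl with a closed lid, 108 mm across, 86 mm high; origin at its underside's centre. Leave it alone.
- mug_a: blue enamel mug, 84 mm across, 80 mm high; origin at its underside's centre. Leave it alone.
- mug_b: white enamel mug, 84 mm across, 80 mm high; origin at its underside's centre. Leave it alone.
- teaspoon: steel teaspoon, 140 mm long, lying flat; origin at its underside's centre. Leave it alone.
- salt_shaker: glass salt shaker with a steel top, 48 mm across, 78 mm high; origin at its underside's centre. Leave it alone.
- spice_rack: empty wooden spice rack, 100 x 220 x 60 mm; origin at its underside's centre. Leave it alone.
- spare_jar: amber jar with a green cap, 52 mm across, 75 mm high; origin at its underside's centre. Leave it alone.

How it is judged:
By the outcome, as a careful person would: the job done as asked, in the order asked, and still so for the second after the job is handed in, with the robot touching nothing.
It also fails if it takes over 72 s, if anything falls off the work surface, if the arm or the gripper's body presses on something with over 40 N, if the wrist force passes 120 N, or if a joint passes its speed limit or range.

ROBOT

A 6-joint arm with a two-finger parallel gripper is mounted at the origin on the work surface. World frame = base frame: x ahead of the robot, y to its left, z up, the work surface at z = 0. Lengths are in mm, angles in rad, forces in N, time in s.
With the tool pointing down it reaches from about 275 to 750 mm from the base axis. Payload 10.2 kg.
Tool frame: the origin (TCP) lies at the very end of the fingers, on their centre line; the grasp point (between the pads) lies 19 mm behind it; x points along the fingers, y is the direction in which the jaws open and shut, and the axes are right-handed (so a half turn about x gives the same grasp; the last joint's range is limited). The gripper opens to 85 mm and grips with 20 to 120 N. Pads are 22 mm wide; open, the fingers measure 114 mm over their backs; the gripper's body (76 mm by 85 mm) begins 54 mm behind the grasp point. The pads swing forward as they close: fully open they stand 13 mm farther back than shut.
Start: joints at [-1.529, 0.313, 1.498, -0, 1.331, -0.223], TCP at [137.388, -506.711, 231.294] pointing down, gripper open.
Joint ranges: [-2.94, 2.94], [-0.97, 2.17], [0.19, 2.56], [-1.23, 4.37], [0.02, 3.11], [-2.88, 2.88]. Speed limits (rad/s): [2.39, 2.39, 3.01, 3.14, 3.14, 3.14].

INTERFACE

Orientations are given as a unit quaternion [w, x, y, z].
In Python, from rig import ctrl, viewer, order gives the robot as it stands. The module is installed in compiled form; this text tells all that it offers.
- The arm moves only by the tool carry_out, never from a script. Its argument "deltas" is a list of rows, each a list of 7 numbers: the gripper command: -1 is fully open, 1 is shut, values between are in proportion, then the shift along the tool's x, y, z in mm, then the turn, a rotation vector about the tool's x, y, z in degrees. A call has exactly 5 rows; each row is the pose to reach, as a shift and turn from the pose commanded when the call began, along the tool's axes at that moment; what a row does not reach only later rows make up. A row lasts 1/8 s, in which the tool goes at most 62.5 mm and 10.7 degrees, less where a joint would pass 70% of its speed; a pose out of reach is approached as far as the arm can. A call with a gripper value outside its range is refused whole. The fingers move at their own pace and stop on an object; "newtons" is the grip in N (left out, the last holds). Time passes only in rows, so rows that repeat a pose let the fingers close, or fill a call up. It gives the time, the measured TCP pose, the force and the opening at its end, in the units of the state.
- ctrl.sense(): the state, without advancing time (a new reading comes with each control period).
- viewer.capture(name): name is "side" or "top"; returns the picture (400x640x3 uint8, red, green, blue); there is no depth.
- viewer.calibration(name): a dict with "fx", "fy", "cx", "cy" (pixels), "xyz" and "attitude" of the camera in the world. Camera axes: x right, y down, z forward; pixel columns grow to the right and rows downward; lengths in mm; the calibration is good to about 2 mm. A picture is of the moment at which its call begins. calibration takes no time and is no camera call.
- order.finish_job(): hands the job in, once; it reports no verdict.
The state is a dict: "time_s": time; "joints": joint angles; "dq": joint speeds; "tau": joint torques, N m; "eef_pos": TCP position; "ee_rot": TCP orientation; "force": force on the tool from outside, world axes, zero at the start; "wrist_torque": the same for the moment, N m; "grip_width": opening from 0.0 (shut) to 1.0 (fully open).
Only numpy, scipy, OpenCV 4.12 (cv2) and the standard library are available. Lean on these libraries where they do the work, as an engineer would, in place of code of your own. Each camera call takes 0.05 s, during which the arm holds its last target. There are 200 camera calls.

## Working session

There is one attempt and no reset: what is moved stays moved. The work goes in short steps, Python scripts to look and compute and a tool call to move; the robot and the scene stay as the last step left them, time stands still between calls to the robot, and variables do not carry over. Pictures are saved under pics/ and viewed, about 8 in all and at most 12, crops included, and the job is handed in when it is done.

Besides the shell and the picture viewer there is one more tool, called after "Call:" as a command line: name --pt "numbers of a row" for each row, then --argument value for the rest. carry_out: Moves the arm, as the interface text tells. Its arguments: {"type":"object","properties":{"deltas":{"type":"array"},"newtons":{"type":"number"}},"required":["deltas"]}

```bash
mkdir -p pics
python3 - <<'E'
from rig import ctrl, viewer
import cv2
for n in("side","top"):
    im=viewer.capture(n); cv2.imwrite(f"pics/{n}0.png",im[:,:,::-1]); print(n,viewer.calibration(n))
print(ctrl.sense())
E
```

```text
side {'fx': 363.78050895632117, 'fy': 363.78050895632117, 'cx': 323.4035981949952, 'cy': 200.63253320909087, 'xyz': array([415.19298549, 850.1141655 , 932.33375851]), 'attitude': array([ 0.02265449, -0.05785294,  0.90840292, -0.41345369])}
top {'fx': 442.91444936276326, 'fy': 442.91444936276326, 'cx': 320.44196013472504, 'cy': 200.1961270626043, 'xyz': array([ 2.76253268e+02, -1.35037189e+00,  1.45548894e+03]), 'attitude': array([-0.0668624 ,  0.70697571, -0.70149599,  0.06015091])}
{'time_s': 0.1, 'joints': array([-1.52935626e+00,  3.13405417e-01,  1.49834218e+00,  6.43081253e-06,
        1.33099255e+00, -2.23402480e-01]), 'dq': array([ 0.00202559, -0.00119791, -0.00115425,  0.00177896,  0.00022417,
        0.00172119]), 'tau': array([ 2.24795745e-03, -4.12905622e+01, -2.60144860e+01, -2.55712548e-04,
        3.07631213e-03,  1.37193723e-05]), 'eef_pos': array([ 137.40181369, -506.47275224,  230.793607  ]), 'ee_rot': array([ 0.09295819,  0.70095515,  0.09376583, -0.70087703]), 'force': array([-0.34004568,  0.93331068,  0.34044301]), 'wrist_torque': array([-0.0056461 ,  0.04274808, -0.0444198 ]), 'grip_width': 0.9999788762361355}
```

View pics/top0.png

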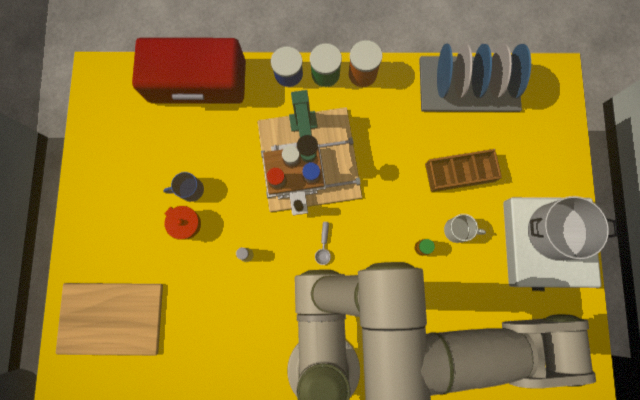

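View pics/side0.png

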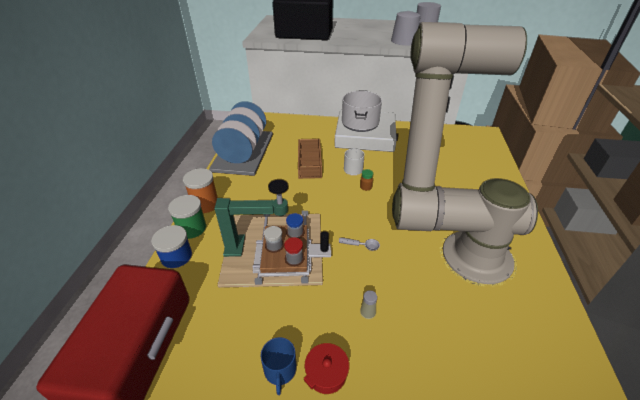

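The top view shows the cap at about (307,148), handle (298,205), red (276,177), white (291,155) and blue (312,172). The side view shows the cap at (278,187) and handle (325,242). Next I'll zoom in on both.

```bash
python3 - <<'E'
import cv2,numpy as np
t=cv2.imread("pics/top0.png")[85:220,245:375]; s=cv2.imread("pics/side0.png")[170:295,210:340]
f=lambda i:cv2.resize(i,(400,int(i.shape[0]*400/130)),interpolation=cv2.INTER_CUBIC)
t,s=f(t),f(s); h=min(len(t),len(s))
cv2.imwrite("pics/z.png",np.clip(np.hstack([t[:h],s[:h]])*1.6,0,255))
E
cat > h.py <<'E'
import numpy as np,cv2
from scipy.spatial.transform import Rotation as R
from rig import ctrl,viewer,order
def rot(q): return R.from_quat(q,scalar_first=True)
def ray(n,u,v):
    c=viewer.calibration(n); return c["xyz"],rot(c["attitude"]).apply([(u-c["cx"])/c["fx"],(v-c["cy"])/c["fy"],1])
def onz(n,u,v,z):
    o,d=ray(n,u,v); return o+d*(z-o[2])/d[2]
def cross(a,b):
    (o,d),(p,e)=ray("top",*a),ray("side",*b)
    k=np.linalg.lstsq(np.c_[d,-e],p-o,rcond=None)[0]; A,B=o+d*k[0],p+e*k[1]
    return (A+B)/2,np.linalg.norm(A-B)
def proj(n,X):
    c=viewer.calibration(n); p=rot(c["attitude"]).inv().apply(np.array(X)-c["xyz"]); return c["fx"]*p[0]/p[2]+c["cx"],c["fy"]*p[1]/p[2]+c["cy"]
E
```

```text
[ WARN:0@0.027] global loadsave.cpp:1063 imwrite_ Unsupported depth image for selected encoder is fallbacked to CV_8U.
```

View pics/z.png

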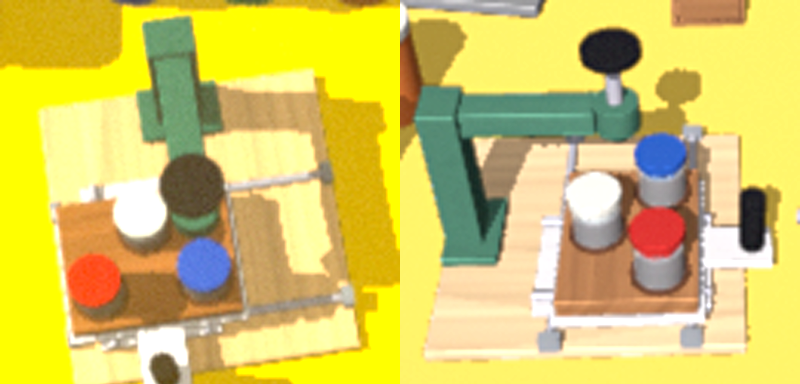

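The zoom shows the base outline, the three lid tops and the cap and handle clearly in both views. Now I'll take exact centroids.

Run:
```python
from h import *
T=cv2.imread("pics/top0.png");S=cv2.imread("pics/side0.png")
def blob(im,box,f):
    x0,y0,x1,y1=box; c=im[y0:y1,x0:x1].astype(int); m=f(c[...,2],c[...,1],c[...,0]).astype(np.uint8)
    n,l,st,ce=cv2.connectedComponentsWithStats(m); i=1+np.argmax(st[1:,4]); return ce[i]+[x0,y0],st[i]+[x0,y0,0,0,0]
red=lambda r,g,b:(r>130)&(g<70)&(b<70)
blue=lambda r,g,b:(b>120)&(r<100)
wh=lambda r,g,b:(np.minimum(r,b)>140)&(abs(r-b)<45)
blk=lambda r,g,b:(np.maximum(r,g)<70)&(abs(r-g)<25)
for n,bt,bs,f in [("red",(262,165,290,192),(280,235,306,270),red),("blue",(300,160,325,185),(282,210,308,240),blue),("white",(278,143,304,168),(260,222,283,252),wh),("cap",(292,132,322,157),(260,175,298,200),blk),("handle",(290,194,308,215),(315,228,332,255),blk)]:
    a,sa=blob(T,bt,f); b,sb=blob(S,bs,f); X,e=cross(a,b)
    print(n,a.round(1),sa,b.round(1),sb,X.round(1),round(e,1))
P=[onz("top",245+u/3.077,85+v/3.077,15)[:2] for u,v in [(40,110),(315,70),(357,347),(75,384)]]
P=np.array(P);print(P.round(0)); 
for i in range(4):
    d=P[(i+1)%4]-P[i];print(np.linalg.norm(d).round(),np.degrees(np.arctan2(d[1],d[0])).round(1))
```

```text
red [275.  175.7] [267 168  17  17 231] [292.7 244.9] [285 238  17  16 215] [589.  151.8 138.3] 3.5
blue [310.6 170.7] [303 163  17  16 210] [293.8 220.1] [286 214  17  14 173] [606.6  43.3 132.7] 4.1
white [289.2 151.9] [279 143  20  19 258] [272.1 233.4] [264 226  17  17 204] [662.9 110.1 134.5] 9.0
cap [307.1 145.3] [298 135  20  22 331] [277.9 186.5] [268 180  20  15 232] [645.4  49.2 269. ] 3.2
handle [298.2 205.4] [295 201   8  10  58] [324.3 241. ] [320 231   9  21 156] [504.8  82.1  92. ] 4.5
[[ 813.  230.]
 [ 861.  -76.]
 [ 547. -121.]
 [ 505.  182.]]
310.0 -81.0
317.0 -172.0
305.0 98.0
312.0 8.8
```

Run:
```python
from h import *
X,e=cross((298.7,205),(324.5,234.2));print("handle",X.round(1),e, onz("top",298.7,205,125).round(1),onz("side",324.5,234.2,125).round(1))
for n,a,b,z in [("red",(275,175.7),(292.7,244.9),136),("blue",(310.6,170.7),(293.8,220.1),136),("white",(290,152.5),(272.1,233.4),136),("cap",(307.1,145.3),(277.9,186.5),270)]:
    print(n,onz("top",*a,z).round(1),onz("side",*b,z).round(1))
M=rot(ctrl.sense()["ee_rot"]).as_matrix();print(M.round(3))
y=np.radians(8.5)
for s in(1,-1):
    ty=s*np.array([-np.sin(y),np.cos(y),0]);tx=np.array([0,0,-1]);D=np.c_[tx,ty,np.cross(tx,ty)]
    print(s,np.degrees(R.from_matrix(M.T@D).as_rotvec()).round(1),D.round(3).tolist())
d=np.array([505,82,200])-ctrl.sense()["eef_pos"];print((M.T@d).round(1))
```

```text
handle [503.2  78.9 119. ] 1.259346435039036 [502.8  78.5 125. ] [501.9  84.8 125. ]
red [591.4 152.  136. ] [587.6 150.  136. ]
blue [607.8  43.2 136. ] [603.6  47.3 136. ]
white [665.3 107.6 136. ] [657.8 112.5 136. ]
cap [646.9  49.4 270. ] [643.3  51.1 270. ]
[[-0.     0.262 -0.965]
 [ 0.001 -0.965 -0.262]
 [-1.    -0.001 -0.   ]]
1 [-1.733e+02 -1.000e-01 -0.000e+00] [[0.0, -0.148, 0.989], [0.0, 0.989, 0.148], [-1.0, 0.0, 0.0]]
-1 [ 6.7 -0.   0.1] [[0.0, 0.148, -0.989], [0.0, -0.989, -0.148], [-1.0, -0.0, -0.0]]
[  31.5 -471.7 -508.8]
```

Call:
carry_out --pt "-1 0 -40 -43 0 0 0" --pt "-1 0 -80 -86 0 0 0" --pt "-1 0 -120 -129 0 0 0" --pt "-1 0 -160 -172 0 0 0" --pt "-1 0 -200 -215 0 0 0" --newtons 40

```text
time_s: 0.72
eef_pos: [293.1, -255.6, 231.2]
ee_rot: [0.093, 0.701, 0.093, -0.701]
force: [0.5, -0.6, -0.2]
grip_width: 1.001
```

Call:
carry_out --pt "-1 0 -40 -43 0 0 0" --pt "-1 0 -80 -86 0 0 0" --pt "-1 0 -120 -129 0 0 0" --pt "-1 0 -160 -172 0 0 0" --pt "-1 0 -200 -215 0 0 0"

```text
time_s: 1.35
eef_pos: [448.4, -6.2, 231.2]
ee_rot: [-0.093, -0.701, -0.093, 0.701]
force: [0.5, -0.8, 0.9]
grip_width: 0.999
```

Call:
carry_out --pt "-1 10 -36 -40 6.7 0 0" --pt "-1 20 -72 -79 6.7 0 0" --pt "-1 31 -72 -79 6.7 0 0" --pt "-1 31 -72 -79 6.7 0 0" --pt "-1 31 -72 -79 6.7 0 0"

```text
time_s: 1.98
eef_pos: [505.0, 81.1, 200.8]
ee_rot: [0.052, 0.705, 0.052, -0.705]
force: [1.2, 0.6, -0.1]
grip_width: 1.001
```

Call:
carry_out --pt "-1 50 0 2 0 0 0" --pt "-1 90 0 2 0 0 0" --pt "-1 118 0 2 0 0 0" --pt "-1 118 0 2 0 0 0" --pt "0.2 118 0 2 0 0 0"

```text
time_s: 2.6
eef_pos: [504.0, 81.3, 83.9]
ee_rot: [0.052, 0.706, 0.052, -0.704]
force: [-0.2, 1.1, 0.7]
grip_width: 0.818
```

Call:
carry_out --pt "1 0 0 0 0 0 0" --pt "1 0 0 0 0 0 0" --pt "1 0 0 0 0 0 0" --pt "1 0 0 0 0 0 0" --pt "1 0 0 0 0 0 0"

```text
time_s: 3.22
eef_pos: [503.4, 81.8, 83.1]
ee_rot: [0.052, 0.706, 0.052, -0.705]
force: [-2.4, -0.1, 6.0]
grip_width: 0.318
```

Run:
```python
from h import *
a,b=viewer.capture("top")[:,:,::-1],viewer.capture("side")[:,:,::-1]
cv2.imwrite("pics/top1.png",a);cv2.imwrite("pics/side1.png",b)
f=lambda i:cv2.resize(i,None,fx=2.6,fy=2.6,interpolation=cv2.INTER_CUBIC)
cv2.imwrite("pics/z1.png",np.hstack([f(a[90:290,245:395]),f(b[130:330,210:360])]))
```

```text
(no output)
```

View pics/z1.png

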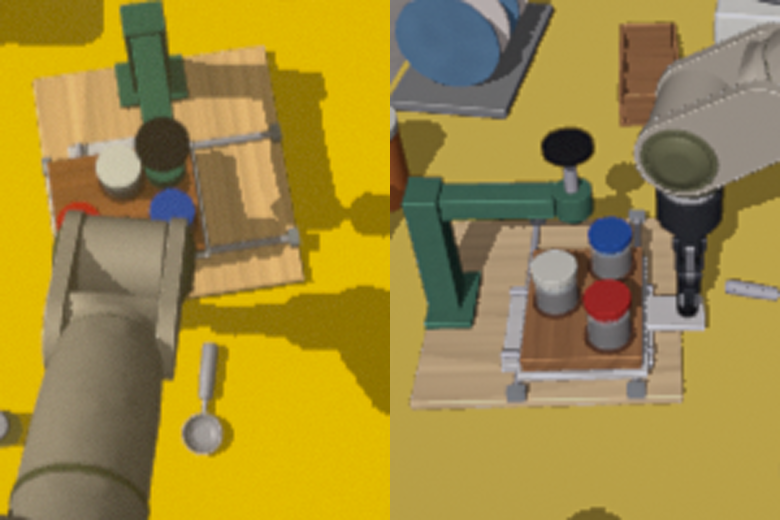

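The grip is on the handle (27 mm opening). The top view shows the wrist partly covering red and blue; the side view is clear. I'll check wrist clearance to the cap.

Run:
```python
from h import *
for z in(250,300,350): print(z,onz("top",245+110/2.6,90+212/2.6,z).round())
# side view wrist leftmost at zoom (638,150)->
for z in(150,200,250): print(proj("side",[503,82,z]))
print("side left px",210+(638-390)/2.6,130+150/2.6, 210+(657-390)/2.6,130+200/2.6)
S=ctrl.sense();print(S["joints"].round(3))
```

```text
250 [576. 105. 250.]
300 [564. 100. 300.]
350 [551.  96. 350.]
(np.float64(324.3218224790489), np.float64(227.75074901912618))
(np.float64(324.46437490998835), np.float64(215.70203016338778))
(np.float64(324.61601143723635), np.float64(202.8855115461234))
side left px 305.38461538461536 187.69230769230768 312.6923076923077 206.9230769230769
[-0.069  0.451  1.724 -0.     0.966  1.354]
```

Call:
carry_out --pt "1 0 27 -10 0 0 0" --pt "1 0 54 -20 0 0 0" --pt "1 0 81 -30 0 0 0" --pt "1 0 108 -40 0 0 0" --pt "1 0 108 -40 0 0 0"

```text
time_s: 3.95
eef_pos: [560.2, -21.3, 83.1]
ee_rot: [0.052, 0.706, 0.051, -0.704]
force: [2.2, -1.4, 4.2]
grip_width: 0.316
```

```bash
cat >> h.py <<'E'
def look(col,k):
    f={"red":lambda r,g,b:(r>110)&(g<70)&(b<70),"blue":lambda r,g,b:(b>100)&(r<100)&(b>g+30),"white":lambda r,g,b:(np.minimum(r,b)>130)&(abs(r-b)<45)}[col]
    a,b=viewer.capture("top")[:,:,::-1],viewer.capture("side")[:,:,::-1]
    z=lambda i:cv2.resize(i,None,fx=2.6,fy=2.6,interpolation=cv2.INTER_CUBIC)
    cv2.imwrite(f"pics/z{k}.png",np.hstack([z(a[90:290,245:395]),z(b[130:330,210:360])]))
    for n,im,(u,v,w,h),cap in [("top",a,(262,135,70,60),(307.1,145.3)),("side",b,(240,195,80,75),(277.9,186.5))]:
        c=im[v:v+h,u:u+w].astype(int); m=f(c[...,2],c[...,1],c[...,0]).astype(np.uint8)
        N,l,st,ce=cv2.connectedComponentsWithStats(m)
        if N<2: continue
        i=1+np.argmax(st[1:,4]); p=ce[i]+[u,v]; d=(onz(n,*cap,270)-onz(n,*p,136))[:2]
        y=np.radians(8.5); print(n,p.round(1),st[i]+[u,v,0,0,0],"remaining toolY,Z:",(d@[[.148,-.989],[-.989,-.148]]).round(1) if 0 else (np.array([[.148,-.989],[-.989,-.148]])@d).round(1))
    print(ctrl.sense()["eef_pos"].round(1))
E
python3 -c "
from h import *
look('red',2)"
```

```text
top [303. 162.] [301 158   5   8  22] remaining toolY,Z: [19.1 -8.9]
side [281.1 220.4] [273 215  17  12 152] remaining toolY,Z: [ 2.8 -0.2]
[559.5 -19.7  83.1]
```

View pics/z2.png

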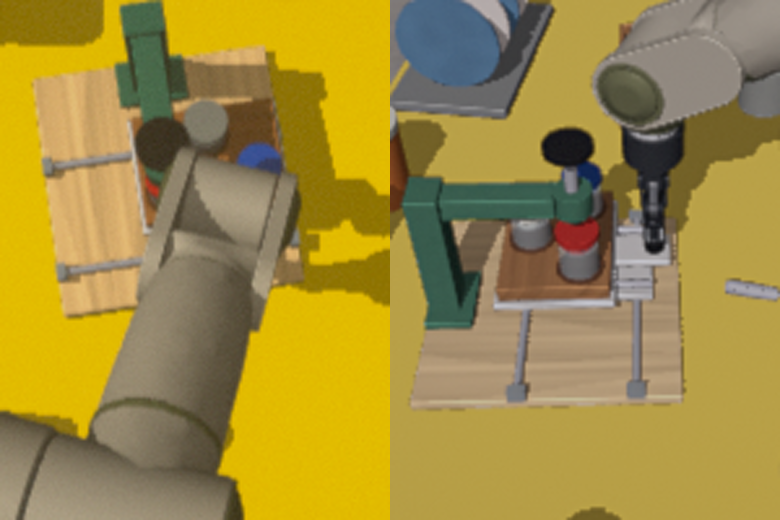

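Red sits under the collar in the side view, its lid partly hidden. I'll verify the carrier displacement with the visible white lid in the top view.

Run:
```python
from h import *
b=viewer.capture("top")[:,:,::-1]; cv2.imwrite("pics/top2.png",b)
def w(im,u,v):
    c=im[v:v+24,u:u+24].astype(int); m=((c.min(2)>100)&(abs(c[...,2]-c[...,0])<60)).astype(np.uint8)
    N,l,st,ce=cv2.connectedComponentsWithStats(m); i=1+np.argmax(st[1:,4]); print(st[i]); return ce[i]+[u,v]
p0=w(cv2.imread("pics/top1.png"),279,142); p1=w(b,312,127); print(p0,p1,(onz("top",*p1,136)-onz("top",*p0,136)).round(1))
b1=cv2.imread("pics/top1.png")[142:168,278:304].astype(np.float32)
# template match check with side view blue-free white lid: top only
T=cv2.imread("pics/top1.png")[144:164,280:301]; r=cv2.matchTemplate(b[120:165,305:345],T,cv2.TM_CCOEFF_NORMED); print(cv2.minMaxLoc(r))
```

```text
[  0   1  20  20 294]
[  4   2  15  15 169]
[289.29251701 151.9047619 ] [322.91715976 135.62721893] [  53.1 -103.5    0. ]
(-0.3495550751686096, 0.6580518484115601, (0, 18), (9, 9))
```

Call:
carry_out --pt "-0.3 0 0 0 0 0 0" --pt "-0.3 0 0 0 0 0 0" --pt "-0.3 -50 0 0 0 0 0" --pt "-0.3 -107 0 15 0 0 0" --pt "-0.3 -165 0 20 0 0 0"

```text
time_s: 4.72
eef_pos: [537.8, -21.8, 248.8]
ee_rot: [-0.052, -0.705, -0.052, 0.706]
force: [0.3, -0.7, -0.2]
grip_width: 0.649
```

Call:
carry_out --pt "1 -45 0 0 0 0 0" --pt "1 -45 -19 -38 0 0 0" --pt "1 -45 -38 -77 0 0 0" --pt "1 -45 -57 -115 0 0 0" --pt "1 -45 -57 -115 0 0 0"

```text
time_s: 5.35
eef_pos: [645.0, 52.9, 290.3]
ee_rot: [-0.053, -0.704, -0.053, 0.706]
force: [0.3, 0.8, -0.1]
grip_width: 0.002
```

```bash
cat >> h.py <<'E'
def look2(k):
    a,b=viewer.capture("top")[:,:,::-1],viewer.capture("side")[:,:,::-1]
    z=lambda i:cv2.resize(i,None,fx=2.6,fy=2.6,interpolation=cv2.INTER_CUBIC)
    cv2.imwrite(f"pics/top_{k}.png",a);cv2.imwrite(f"pics/side_{k}.png",b)
    cv2.imwrite(f"pics/z{k}.png",np.hstack([z(a[90:290,245:395]),z(b[130:330,210:360])]))
    s=ctrl.sense();print(s["eef_pos"].round(1),s["force"].round(2))
E
python3 -c "
from h import *
look2(3)"
```

```text
[643.8  51.3 291.7] [-0.32 -0.55 -0.31]
```

View pics/z3.png

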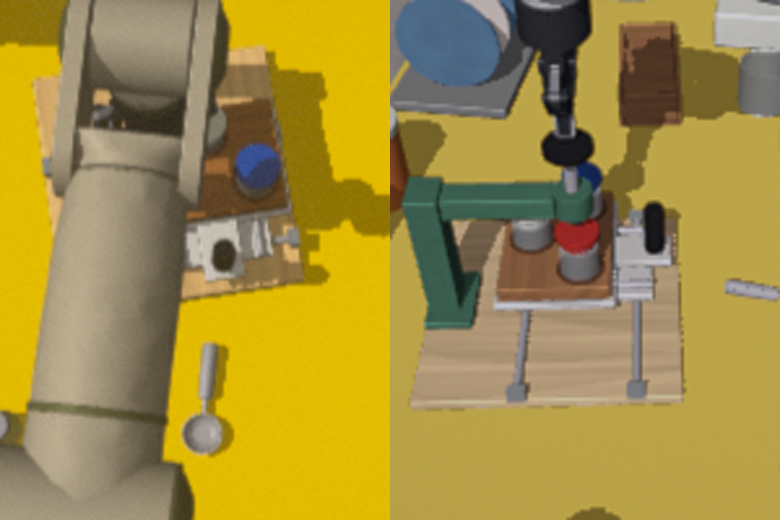

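The fingertips are over the cap in the side view. Blue (about (258,160) in the zoom) and the handle are clear in the top view, so I'll use them to check the carrier displacement.

Run:
```python
from h import *
def bl(im,box,f):
    x0,y0,x1,y1=box;c=im[y0:y1,x0:x1].astype(int);m=f(c[...,2],c[...,1],c[...,0]).astype(np.uint8)
    n,l,st,ce=cv2.connectedComponentsWithStats(m);i=1+np.argmax(st[1:,4]);print(st[i]+[x0,y0,0,0,0]);return ce[i]+[x0,y0]
T0=cv2.imread("pics/top0.png");T1=cv2.imread("pics/top_3.png");S0=cv2.imread("pics/side0.png");S1=cv2.imread("pics/side_3.png")
B=lambda r,g,b:(b>90)&(r<100)&(b>g+35);K=lambda r,g,b:(np.maximum(r,g)<75)
a,b=bl(T0,(300,160,325,185),B),bl(T1,(332,140,358,168),B);print("blue",onz("top",*b,136)-onz("top",*a,136))
a,b=bl(T0,(293,198,305,213),K),bl(T1,(325,180,338,196),K);print("handle top",onz("top",*b,125)-onz("top",*a,125))
a,b=bl(S0,(315,228,332,255),K),bl(S1,(300,203,318,232),K);print("handle side",onz("side",*b,90)-onz("side",*a,90))
```

```text
[303 163  17  17 226]
[336 146  16  13 114]
blue [ 64.88784436 -95.44985758   0.        ]
[294 201   9  10  65]
[327 183   8  11  71]
handle top [ 54.52104425 -98.53158832   0.        ]
[320 231   9  21 163]
[307 208   9  20 149]
handle side [ 5.57364167e+01 -1.01362044e+02 -1.13686838e-13]
```

Call:
carry_out --pt "1 12 0 0 0 0 0" --pt "1 20 0 0 0 0 0" --pt "1 28 0 0 0 0 0" --pt "1 36 0 0 0 0 0" --pt "1 42 0 0 0 0 0"

```text
time_s: 6.08
eef_pos: [644.0, 50.8, 251.1]
ee_rot: [0.052, 0.705, 0.052, -0.705]
force: [-5.6, -1.6, 11.8]
grip_width: -0.005
```

Call:
carry_out --pt "1 0.5 0 0 0 0 0" --pt "1 1 0 0 0 0 0" --pt "1 1 0 0 0 0 0" --pt "1 1 0 0 0 0 0" --pt "1 1 0 0 0 0 0"

```text
time_s: 6.7
eef_pos: [644.0, 50.9, 250.6]
ee_rot: [0.052, 0.706, 0.052, -0.705]
force: [-5.8, -1.6, 10.7]
grip_width: -0.001
```

Call:
carry_out --pt "1 1 0 0 0 0 0" --pt "1 2 0 0 0 0 0" --pt "1 2 0 0 0 0 0" --pt "1 2 0 0 0 0 0" --pt "1 2 0 0 0 0 0"

```text
time_s: 7.32
eef_pos: [644.0, 50.9, 248.7]
ee_rot: [0.052, 0.706, 0.052, -0.705]
force: [-5.5, -1.9, 10.8]
grip_width: 0.001
```

Plateau at about 11 N: the lid is moving. I'll continue.

Call:
carry_out --pt "1 1 0 0 0 0 0" --pt "1 2 0 0 0 0 0" --pt "1 2 0 0 0 0 0" --pt "1 2 0 0 0 0 0" --pt "1 2 0 0 0 0 0"

```text
time_s: 7.95
eef_pos: [644.0, 50.8, 246.8]
ee_rot: [0.052, 0.706, 0.052, -0.705]
force: [-5.3, -2.6, 10.5]
grip_width: -0.001
```

Call:
carry_out --pt "1 1 0 0 0 0 0" --pt "1 2 0 0 0 0 0" --pt "1 2 0 0 0 0 0" --pt "1 2 0 0 0 0 0" --pt "1 2 0 0 0 0 0"

```text
time_s: 8.57
eef_pos: [644.0, 50.9, 245.5]
ee_rot: [0.053, 0.706, 0.052, -0.704]
force: [-7.7, -1.6, 14.6]
grip_width: 0.002
```

Call:
carry_out --pt "1 1 0 0 0 0 0" --pt "1 1 0 0 0 0 0" --pt "1 1 0 0 0 0 0" --pt "1 1 0 0 0 0 0" --pt "1 1 0 0 0 0 0"

```text
time_s: 9.2
eef_pos: [644.0, 50.9, 244.8]
ee_rot: [0.053, 0.706, 0.052, -0.704]
force: [-8.6, -3.1, 15.9]
grip_width: 0.0
```

Force rose off the plateau, from 10.5 to 15.9 N: the red lid is home. Before moving on, I'll refine white's offset from the first pictures.

Run:
```python
from h import *
T=cv2.imread("pics/top0.png");S=cv2.imread("pics/side0.png")
for n,im,(x0,y0,x1,y1) in (("top",T,(277,142,306,170)),("side",S,(262,222,286,252))):
    g=im[y0:y1,x0:x1].min(2)
    for th in (110,140,160,175,190,205):
        N,l,st,ce=cv2.connectedComponentsWithStats((g>th).astype(np.uint8))
        if N>1:
            i=1+np.argmax(st[1:,4]);p=ce[i]+[x0,y0];print(n,th,p.round(1),st[i]+[x0,y0,0,0,0],onz(n,*p,136)[:2].round(1))
```

```text
top 110 [289.1 151.4] [278 142  21  20 303] [668.8 110.5]
top 140 [289.2 151.9] [279 143  20  19 259] [667.3 110. ]
top 160 [288.9 151.6] [279 143  19  18 206] [668.1 111.1]
side 110 [272.  233.9] [262 226  20  18 251] [657.5 114.6]
side 140 [272.1 233.4] [264 226  17  17 204] [657.8 112.6]
side 160 [271.2 238.5] [269 238   6   3  10] [655.7 133.3]
```

Call:
carry_out --pt "-0.3 -50 0 0 0 0 0" --pt "-0.3 -50 28 50 0 0 0" --pt "-0.3 -50 57 95 0 0 0" --pt "-0.3 10 57 95 0 0 0" --pt "-0.3 65 57 95 0 0 0"

```text
time_s: 9.82
eef_pos: [558.2, -19.5, 175.7]
ee_rot: [0.052, 0.706, 0.052, -0.705]
force: [0.3, -0.7, -0.5]
grip_width: 0.653
```

Call:
carry_out --pt "-0.3 50 0 0 0 0 0" --pt "-0.3 93 0 0 0 0 0" --pt "-0.3 93 0 0 0 0 0" --pt "1 93 0 0 0 0 0" --pt "1 93 0 0 0 0 0"

```text
time_s: 10.45
eef_pos: [559.7, -19.3, 86.5]
ee_rot: [0.053, 0.706, 0.052, -0.704]
force: [-0.3, -0.5, 3.7]
grip_width: 0.315
```

Call:
carry_out --pt "1 0 0 0 0 0 0" --pt "1 0 0 0 0 0 0" --pt "1 0 -18 21 0 0 0" --pt "1 0 -36 43 0 0 0" --pt "1 0 -54 64 0 0 0"

```text
time_s: 11.08
eef_pos: [488.5, 24.6, 86.3]
ee_rot: [0.053, 0.707, 0.051, -0.703]
force: [3.2, -2.6, 6.5]
grip_width: 0.319
```

```bash
python3 -c "
from h import *
look2(4)"
```

```text
[486.7  26.   86.4] [-1.78  1.39  4.47]
```

View pics/z4.png

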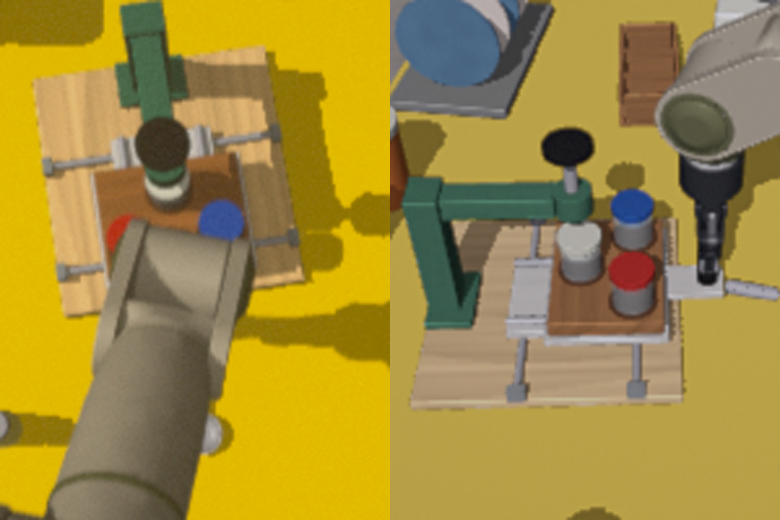

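White is near the plunger: side zoom (580,240), top zoom about (167,183), partly under the cap. I'll compare it with the predicted pixels.

Run:
```python
from h import *
S=cv2.imread("pics/side_4.png");T=cv2.imread("pics/top_4.png")
c=onz("side",277.9,186.5,270);ct=onz("top",307.1,145.3,270)
for z in(130,136,142): print(z,"pred side",np.round(proj("side",[c[0],c[1],z]),1),"top",np.round(proj("top",[ct[0],ct[1],z]),1))
g=S[208:242,268:298].astype(int)
for th in(110,140,160):
    m=((g.min(2)>th)).astype(np.uint8);N,l,st,ce=cv2.connectedComponentsWithStats(m);i=1+np.argmax(st[1:,4]);p=ce[i]+[268,208];print(th,p.round(1),st[i]+[268,208,0,0,0],(c-onz("side",*p,136))[:2].round(1))
h=T[145:182,295:320].min(2)
for r in range(0,37,2): print(145+r,h[r].tolist())
```

```text
130 pred side [281.3 221.1] top [308.8 158.9]
136 pred side [281.1 219.8] top [308.8 158.4]
142 pred side [281.  218.4] top [308.7 157.9]
110 [279.5 222.6] [268 216  23  16 275] [ -2.4 -12.9]
140 [282. 222.] [274 216  17  14 181] [ 4.9 -9.6]
160 [281.9 221.9] [275 216  16  14 139] [ 4.4 -8.9]
145 [166, 130, 54, 38, 29, 32, 32, 32, 31, 36, 35, 28, 34, 29, 33, 30, 37, 33, 29, 33, 25, 31, 64, 134, 171]
147 [153, 159, 69, 36, 41, 32, 33, 32, 34, 39, 31, 35, 37, 37, 32, 31, 31, 29, 40, 35, 27, 41, 67, 149, 174]
149 [133, 163, 116, 49, 31, 30, 34, 34, 35, 29, 32, 34, 35, 33, 35, 37, 35, 36, 30, 34, 29, 47, 97, 165, 166]
151 [120, 163, 167, 124, 54, 34, 33, 38, 33, 38, 38, 32, 37, 36, 38, 35, 39, 37, 33, 32, 33, 45, 68, 79, 72]
153 [104, 130, 140, 136, 96, 50, 34, 32, 35, 34, 36, 32, 34, 36, 35, 33, 36, 28, 36, 38, 44, 49, 51, 49, 51]
155 [51, 53, 52, 51, 50, 52, 70, 64, 54, 48, 42, 35, 35, 37, 39, 50, 58, 55, 65, 66, 54, 62, 73, 48, 40]
157 [48, 46, 49, 47, 50, 75, 93, 62, 67, 68, 70, 71, 69, 70, 68, 73, 67, 65, 58, 39, 45, 85, 85, 46, 38]
159 [43, 43, 46, 48, 55, 93, 149, 106, 59, 51, 57,
[... 562 characters left out ...]
 52, 44, 46, 49, 40, 41, 39, 37, 27, 35, 31, 36, 34]
171 [52, 43, 45, 47, 44, 49, 46, 42, 47, 45, 46, 40, 39, 36, 42, 34, 34, 38, 36, 37, 44, 45, 44, 45, 47]
173 [46, 51, 56, 52, 47, 52, 51, 47, 48, 47, 54, 47, 50, 50, 50, 50, 50, 49, 53, 46, 47, 52, 47, 49, 47]
175 [80, 84, 80, 82, 74, 70, 59, 48, 53, 51, 50, 54, 56, 51, 57, 50, 57, 49, 55, 52, 47, 51, 53, 50, 55]
177 [100, 95, 95, 97, 93, 77, 52, 63, 68, 69, 70, 68, 69, 64, 59, 51, 53, 51, 51, 44, 44, 47, 46, 49, 51]
179 [103, 104, 103, 103, 100, 63, 68, 90, 89, 93, 91, 92, 92, 86, 86, 82, 81, 76, 78, 74, 68, 68, 61, 62, 64]
181 [105, 105, 100, 104, 75, 58, 90, 104, 107, 105, 104, 105, 100, 101, 99, 100, 97, 92, 98, 95, 90, 90, 88, 87, 84]
```

The top view matches the prediction within about 0.5 px, and the side offset fits a lower lid. Now I'll press white.

Call:
carry_out --pt "-0.3 0 0 0 0 0 0" --pt "-0.3 0 0 0 0 0 0" --pt "-0.3 -50 0 0 0 0 0" --pt "-0.3 -108 0 0 0 0 0" --pt "-0.3 -165 0 0 0 0 0"

```text
time_s: 11.8
eef_pos: [487.2, 24.6, 251.2]
ee_rot: [0.052, 0.705, 0.052, -0.705]
force: [0.2, -0.3, -0.2]
grip_width: 0.648
```

Call:
carry_out --pt "1 -41 0 -20 0 0 0" --pt "1 -41 0 -80 0 0 0" --pt "1 -41 0 -138 0 0 0" --pt "1 -41 0 -160 0 0 0" --pt "1 -41 0 -160 0 0 0"

```text
time_s: 12.42
eef_pos: [646.4, 48.3, 288.8]
ee_rot: [-0.052, -0.705, -0.052, 0.706]
force: [-0.7, -1.1, -0.5]
grip_width: 0.003
```

Call:
carry_out --pt "1 12 0 0 0 0 0" --pt "1 20 0 0 0 0 0" --pt "1 28 0 0 0 0 0" --pt "1 36 0 0 0 0 0" --pt "1 40 0 0 0 0 0"

```text
time_s: 13.05
eef_pos: [645.3, 48.3, 250.0]
ee_rot: [-0.052, -0.705, -0.052, 0.705]
force: [-5.0, -1.0, 8.6]
grip_width: 0.002
```

Call:
carry_out --pt "1 1 0 0 0 0 0" --pt "1 2 0 0 0 0 0" --pt "1 2 0 0 0 0 0" --pt "1 2 0 0 0 0 0" --pt "1 2 0 0 0 0 0"

```text
time_s: 13.68
eef_pos: [645.3, 48.3, 249.5]
ee_rot: [0.052, 0.705, 0.052, -0.705]
force: [-7.3, -1.3, 9.7]
grip_width: -0.003
```

Call:
carry_out --pt "1 1 0 0 0 0 0" --pt "1 2 0 0 0 0 0" --pt "1 2 0 0 0 0 0" --pt "1 2 0 0 0 0 0" --pt "1 2 0 0 0 0 0"

```text
time_s: 14.3
eef_pos: [645.3, 48.3, 247.8]
ee_rot: [0.052, 0.705, 0.052, -0.705]
force: [-7.3, -0.3, 10.1]
grip_width: 0.003
```

Call:
carry_out --pt "1 1 0 0 0 0 0" --pt "1 2 0 0 0 0 0" --pt "1 2 0 0 0 0 0" --pt "1 2 0 0 0 0 0" --pt "1 2 0 0 0 0 0"

```text
time_s: 14.92
eef_pos: [645.3, 48.3, 245.7]
ee_rot: [0.052, 0.705, 0.052, -0.705]
force: [-8.4, -1.1, 11.5]
grip_width: 0.001
```

Call:
carry_out --pt "1 1 0 0 0 0 0" --pt "1 2 0 0 0 0 0" --pt "1 2 0 0 0 0 0" --pt "1 2 0 0 0 0 0" --pt "1 2 0 0 0 0 0"

```text
time_s: 15.55
eef_pos: [645.3, 48.3, 243.8]
ee_rot: [0.052, 0.705, 0.052, -0.705]
force: [-7.4, -1.0, 11.9]
grip_width: 0.003
```

Call:
carry_out --pt "1 1 0 0 0 0 0" --pt "1 2 0 0 0 0 0" --pt "1 2 0 0 0 0 0" --pt "1 2 0 0 0 0 0" --pt "1 2 0 0 0 0 0"

```text
time_s: 16.18
eef_pos: [645.3, 48.2, 241.8]
ee_rot: [0.052, 0.705, 0.052, -0.705]
force: [-8.0, -1.1, 11.8]
grip_width: 0.0
```

Call:
carry_out --pt "1 1 0 0 0 0 0" --pt "1 2 0 0 0 0 0" --pt "1 2 0 0 0 0 0" --pt "1 2 0 0 0 0 0" --pt "1 2 0 0 0 0 0"

```text
time_s: 16.8
eef_pos: [645.3, 48.3, 239.8]
ee_rot: [0.052, 0.705, 0.052, -0.705]
force: [-7.2, -1.5, 11.3]
grip_width: -0.0
```

Call:
carry_out --pt "1 1 0 0 0 0 0" --pt "1 2 0 0 0 0 0" --pt "1 2 0 0 0 0 0" --pt "1 2 0 0 0 0 0" --pt "1 2 0 0 0 0 0"

```text
time_s: 17.42
eef_pos: [645.3, 48.3, 238.3]
ee_rot: [0.052, 0.706, 0.052, -0.705]
force: [-8.0, -0.7, 13.4]
grip_width: 0.001
```

Call:
carry_out --pt "1 0.7 0 0 0 0 0" --pt "1 1.5 0 0 0 0 0" --pt "1 1.5 0 0 0 0 0" --pt "1 1.5 0 0 0 0 0" --pt "1 1.5 0 0 0 0 0"

```text
time_s: 18.05
eef_pos: [645.3, 48.3, 237.2]
ee_rot: [0.053, 0.706, 0.052, -0.705]
force: [-8.2, -0.7, 16.2]
grip_width: -0.005
```

White is home (slope 2.5 N/mm, 16.2 N). Next I'll return to the handle and bring blue in.

Call:
carry_out --pt "-0.3 -54 0 0 0 0 0" --pt "-0.3 -54 0 60 0 0 0" --pt "-0.3 -54 -1 120 0 0 0" --pt "-0.3 -54 -1 160 0 0 0" --pt "-0.3 0 -1 160 0 0 0"

```text
time_s: 18.68
eef_pos: [487.4, 25.5, 237.6]
ee_rot: [0.053, 0.708, 0.051, -0.702]
force: [1.6, 0.1, -0.6]
grip_width: 0.651
```

Call:
carry_out --pt "-0.3 55 0 0 0 0 0" --pt "-0.3 110 0 0 0 0 0" --pt "-0.3 150 0 0 0 0 0" --pt "-0.3 150 0 0 0 0 0" --pt "1 150 0 0 0 0 0"

```text
time_s: 19.3
eef_pos: [488.2, 25.7, 86.3]
ee_rot: [0.052, 0.706, 0.052, -0.704]
force: [-0.4, -0.2, 0.2]
grip_width: 0.453
```

Call:
carry_out --pt "1 0 0 0 0 0 0" --pt "1 0 0 0 0 0 0" --pt "1 0 0 0 0 0 0" --pt "1 0 0 0 0 0 0" --pt "1 0 0 0 0 0 0"

```text
time_s: 19.92
eef_pos: [488.3, 25.7, 86.7]
ee_rot: [0.053, 0.706, 0.052, -0.704]
force: [-0.7, 0.9, 7.1]
grip_width: 0.319
```

Call:
carry_out --pt "1 0 -18 -21 0 0 0" --pt "1 0 -36 -43 0 0 0" --pt "1 0 -53 -64 0 0 0" --pt "1 0 -53 -64 0 0 0" --pt "1 0 -53 -64 0 0 0"

```text
time_s: 20.55
eef_pos: [544.2, 88.2, 86.8]
ee_rot: [0.052, 0.707, 0.052, -0.703]
force: [2.8, 2.1, 5.8]
grip_width: 0.318
```

Run:
```python
from h import *
look2(5)
S=cv2.imread("pics/side_5.png")
c=onz("side",277.9,186.5,270)
for z in(124,130,136,142): print(z,"pred side",np.round(proj("side",[c[0],c[1],z]),1))
for nm,f,(u,v,w,h) in [("blue",lambda r,g,b:(b>90)&(r<100)&(b>g+35),(265,200,40,45)),("handle",lambda r,g,b:np.maximum(r,g)<75,(295,215,40,45))]:
    k=S[v:v+h,u:u+w].astype(int);m=f(k[...,2],k[...,1],k[...,0]).astype(np.uint8);N,l,st,ce=cv2.connectedComponentsWithStats(m);i=1+np.argmax(st[1:,4]);print(nm,(ce[i]+[u,v]).round(1),st[i]+[u,v,0,0,0])
```

```text
[544.1  88.1  86.8] [0.7 2.1 5.1]
124 pred side [281.4 222.5]
130 pred side [281.3 221.1]
136 pred side [281.1 219.8]
142 pred side [281.  218.4]
blue [281.5 221.1] [274 216  16  12 163]
handle [311.1 229.2] [299 215  24  37 356]
```

View pics/z5.png

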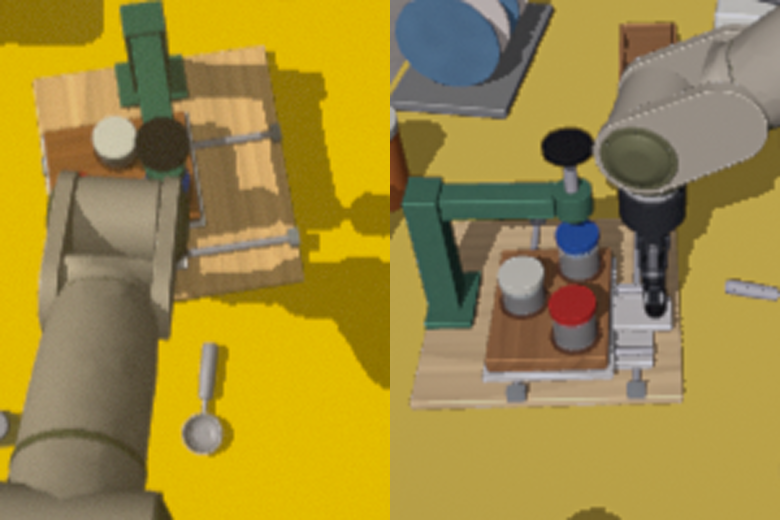

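Blue sits on the prediction: side (281.5,221.1) against (281.3,221). Now I'll press it.

Call:
carry_out --pt "-0.3 0 0 0 0 0 0" --pt "-0.3 0 0 0 0 0 0" --pt "-0.3 -50 0 0 0 0 0" --pt "-0.3 -107 0 15 0 0 0" --pt "-0.3 -165 0 20 0 0 0"

```text
time_s: 21.28
eef_pos: [522.0, 84.6, 251.6]
ee_rot: [-0.052, -0.705, -0.052, 0.705]
force: [1.2, -0.1, 0.2]
grip_width: 0.652
```

Call:
carry_out --pt "1 -40 0 0 0 0 0" --pt "1 -40 17 -38 0 0 0" --pt "1 -40 35 -76 0 0 0" --pt "1 -40 52 -114 0 0 0" --pt "1 -40 52 -114 0 0 0"

```text
time_s: 21.9
eef_pos: [644.6, 49.0, 287.7]
ee_rot: [-0.052, -0.704, -0.052, 0.706]
force: [-0.7, 0.1, -0.1]
grip_width: -0.001
```

Call:
carry_out --pt "1 12 0 0 0 0 0" --pt "1 20 0 0 0 0 0" --pt "1 28 0 0 0 0 0" --pt "1 36 0 0 0 0 0" --pt "1 40 0 0 0 0 0"

```text
time_s: 22.52
eef_pos: [642.9, 50.4, 249.8]
ee_rot: [-0.052, -0.705, -0.052, 0.705]
force: [-5.3, 2.2, 9.4]
grip_width: -0.001
```

Call:
carry_out --pt "1 1 0 0 0 0 0" --pt "1 1 0 0 0 0 0" --pt "1 1 0 0 0 0 0" --pt "1 1 0 0 0 0 0" --pt "1 1 0 0 0 0 0"

```text
time_s: 23.15
eef_pos: [642.9, 50.4, 250.0]
ee_rot: [0.052, 0.705, 0.052, -0.705]
force: [-6.1, 1.0, 10.1]
grip_width: 0.004
```

Call:
carry_out --pt "1 1 0 0 0 0 0" --pt "1 2 0 0 0 0 0" --pt "1 2 0 0 0 0 0" --pt "1 2 0 0 0 0 0" --pt "1 2 0 0 0 0 0"

```text
time_s: 23.78
eef_pos: [642.9, 50.4, 248.2]
ee_rot: [0.052, 0.705, 0.052, -0.705]
force: [-6.6, 1.5, 10.6]
grip_width: -0.003
```

Call:
carry_out --pt "1 1 0 0 0 0 0" --pt "1 2 0 0 0 0 0" --pt "1 2 0 0 0 0 0" --pt "1 2 0 0 0 0 0" --pt "1 2 0 0 0 0 0"

```text
time_s: 24.4
eef_pos: [642.9, 50.4, 246.2]
ee_rot: [0.052, 0.705, 0.052, -0.705]
force: [-8.0, 1.6, 11.1]
grip_width: 0.001
```

Call:
carry_out --pt "1 1 0 0 0 0 0" --pt "1 2 0 0 0 0 0" --pt "1 2 0 0 0 0 0" --pt "1 2 0 0 0 0 0" --pt "1 2 0 0 0 0 0"

```text
time_s: 25.02
eef_pos: [642.9, 50.4, 244.2]
ee_rot: [0.052, 0.705, 0.052, -0.705]
force: [-6.8, 0.8, 11.3]
grip_width: -0.001
```

Call:
carry_out --pt "1 1 0 0 0 0 0" --pt "1 2 0 0 0 0 0" --pt "1 2 0 0 0 0 0" --pt "1 2 0 0 0 0 0" --pt "1 2 0 0 0 0 0"

```text
time_s: 25.65
eef_pos: [642.9, 50.4, 242.6]
ee_rot: [0.052, 0.705, 0.052, -0.705]
force: [-7.7, 1.3, 13.0]
grip_width: 0.001
```

Call:
carry_out --pt "1 0.7 0 0 0 0 0" --pt "1 1.5 0 0 0 0 0" --pt "1 1.5 0 0 0 0 0" --pt "1 1.5 0 0 0 0 0" --pt "1 1.5 0 0 0 0 0"

```text
time_s: 26.28
eef_pos: [642.9, 50.4, 241.6]
ee_rot: [0.052, 0.706, 0.052, -0.705]
force: [-8.3, 1.3, 15.2]
grip_width: -0.004
```

Blue is home: the force rose from an 11 N plateau to 15.2 N. Lifting off and retreating.

Call:
carry_out --pt "1 -30 0 0 0 0 0" --pt "1 -65 0 0 0 0 0" --pt "1 -85 0 55 0 0 0" --pt "1 -85 0 115 0 0 0" --pt "1 -85 0 175 0 0 0"

```text
time_s: 26.9
eef_pos: [468.4, 24.1, 323.8]
ee_rot: [0.052, 0.705, 0.052, -0.705]
force: [0.5, -0.8, 1.1]
grip_width: -0.002
```

Call:
carry_out --pt "1 0 50 30 0 0 0" --pt "1 0 100 60 0 0 0" --pt "1 0 150 90 0 0 0" --pt "1 0 200 100 0 0 0" --pt "1 0 200 100 0 0 0"

```text
time_s: 27.52
eef_pos: [400.2, -190.8, 323.5]
ee_rot: [-0.051, -0.705, -0.051, 0.706]
force: [-0.1, 0.6, 0.7]
grip_width: -0.003
```

```bash
python3 -c "
from h import *
look2(6)"
```

```text
[ 400.7 -188.1  323.9] [-0.34  0.36 -0.5 ]
```

View pics/z6.png

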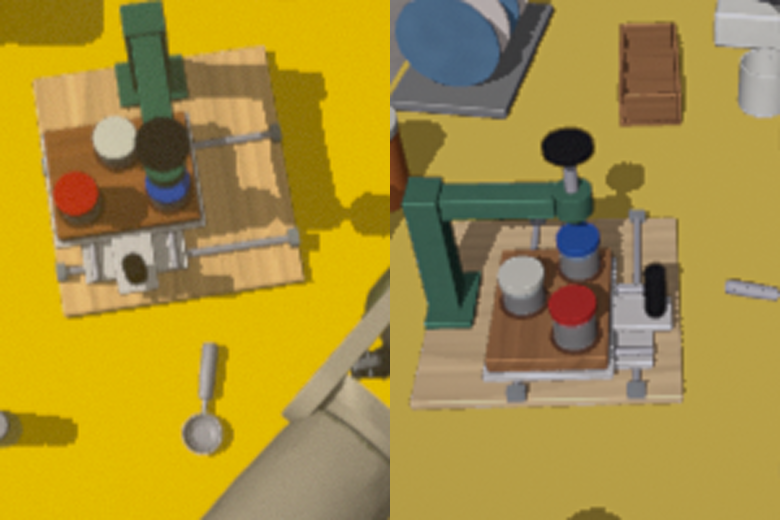

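The cap is back up at its rest pixel, (567,147) in the side zoom. All jars are whole, blue is under the plunger, and the teaspoon and neighbouring items haven't moved. Handing in.

```bash
python3 -c "
from h import *
print(order.finish_job())"
```

```text
the job is handed in; nothing more can be done
None
```

I closed the three jars in order (red, white, blue). For each one I moved the carrier by its handle, then pressed the plunger cap with the closed fingers. I handed the job in at about 28 s of the 72 s allowed.

- **Pressing:** each lid slid down at a steady 10–12 N, read at the wrist. The reading then climbed to 15.9 N (red), 16.2 N (white) and 15.2 N (blue). That climb is how I judged the lids home. It puts roughly 12–13 N on the nose, well under the 22 N that cracks the glass. The lids' actual heights were not measured.
- **Last pictures:** the plunger is back up, the jars look whole, and the arm is clear. The things in view have not moved. The last picture was a crop, so I did not look again at the sugar bowl or blue mug, which the arm never went near.
- **Checks that disagreed:**
  - The two cameras differed by a few millimetres on the lid positions, most likely because the side view depends on lid height. I put jar centring at about 2 mm.
  - Two rough checks of the carrier's position for red, on the half-hidden white and shadowed blue lids, were off by about 3 and 10 mm. The handle check agreed to about 1–2 mm, and I went with that.
  - Pressing also showed a steady sideways force of 5–9 N on the cap.

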